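# Index the shelf-pin drilling template on its registration pin

## Robot

A 7-joint arm with a two-finger parallel gripper is mounted at the origin on the work surface. World frame = base frame: x ahead of the robot, y to its left, z up, the work surface at z = 0. Lengths are in m, angles in rad, forces in N, time in s.
With the tool pointing down it reaches from about 0.35 to 0.9 m from the base axis. Payload 19.9 kg.
Tool frame: the origin (TCP) lies midway between the tips of the shut fingers; the grasp point (between the pads) lies r.hold_point_z behind it (r.hold_point_z is the distance from the TCP to the grasp point, in m); z points along the fingers, y is the line along which they close (so a half turn about z gives the same grasp; the last joint's range is limited). The gripper opens to 94 mm and grips with 3 to 60 N. Pads are 16 mm wide; open, the fingers measure 119 mm over their backs; the gripper's body (75 mm by 177 mm) begins 78 mm behind the grasp point.
Start: joints at [1.278, 0.417, -0.01, 1.614, 0.005, 1.111, -0.053], TCP at [0.155, -0.605, 0.205] pointing down, gripper open.
Joint ranges: [-2.81, 2.81], [-0.39, 2.02], [-1.27, 1.25], [0.06, 2.57], [-1.19, 4.33], [0.19, 2], [-2.82, 2.82]. Speed limits (rad/s): [1.89, 1.89, 2.39, 2.39, 3.01, 3.01, 3.01].

## Interface

Orientations are given as a 3x3 rotation matrix whose columns are the frame's x, y, z axes.
In Python, from rig import r, capture, spotter gives the robot as it stands.
- The arm moves only by the tool drive_tool, never from a script. Its argument "steps" is a list of rows, each a list of 3 entries, a list of its own where there are three numbers: the shift along the tool's x, y, z in mm, then the turn, a rotation vector about the tool's x, y, z in degrees, then the finger opening in mm, from 0 to 94. A call has 1 to 5 rows; each row shifts and turns the commanded pose from where the row before left it, along the tool's axes as they then stand; what a row does not reach is not made up. A row lasts 1/12 s, in which the tool goes at most 41.7 mm and 7.16 degrees, less where a joint would pass 70% of its speed; a pose out of reach is approached as far as the arm can. A call is refused whole if a number of a shift passes 41.7 or a number of a turn 7.16, either way. A call with a gripper value outside its range is refused whole. The fingers move at their own pace and stop on an object; "grip_force" is the grip in N (left out, the last holds). Time passes only in rows, so rows that do not move let the fingers close. It gives the time, the measured TCP pose, the force, the opening and the grip force at its end, in the units of the state.
- r.read_state(): the state, without advancing time (a new reading comes with each control period).
- capture(name): name is "scene" or "top" or "wrist"; returns a dict with "img" (384x512x3 uint8, blue, green, red), "z_map" (384x512 float32, m along the optical axis (not along the pixel's ray), 0 where there is no reading), "camera_matrix" (3x3 intrinsics, pixels), "position" and "orientation" of the camera in the world; the wrist camera has in their place "T_tool_cam" (4x4, takes a point from camera to tool coordinates, whose origin is the TCP and whose axes are the flange's). Camera axes: x right, y down, z forward; pixel columns grow to the right and rows downward; lengths in m; the calibration is good to about 2 mm. A picture is of the moment at which its call begins: read the wrist's pose just before it.
- r.job_done(): hands the job in; it is judged then, once.
Trained networks look in the newest picture that a camera, given by its name, has taken for a name from the list of things; names that differ only in an ending like _2 or _b are one class to them, and where a whole thing is asked for, a point or a joint stands for the part that bears it (a point fixed in the world has none). Each returns a list of dicts, best first, with "confidence" (0 to 1); they miss things now and then, are a little off and sometimes report something else, mostly with a low value. They report only what shows in the picture. A call takes as long as a camera call.
- spotter.find_in(camera, target): "centre" ([x, y, z] in m, in the coordinates of the camera as it stood for that picture, good to about 4 mm: the middle of the surface that is visible of it).
- spotter.mark_of(camera, target): "centre" ([x, y, z] in m, in the coordinates of the camera as it stood for that picture, good to about 4 mm: a listed point, or the origin of a listed thing).
The state is a dict: "t": time; "q": joint angles; "qvel": joint speeds; "tau": joint torques, N m; "eef_pos": TCP position; "eef_rot": TCP orientation; "ft_force": force on the tool from outside, world axes, zero at the start; "moment": the same for the moment, N m; "grip_width": opening from 0.0 (shut) to 1.0 (fully open); "grasp_force": force on a finger pad.
Only numpy, scipy, OpenCV 4.12 (cv2) and the standard library are available. Lean on these libraries where they do the work, as an engineer would, in place of code of your own. Each camera call takes 0.05 s, during which the arm holds its last target. There are 200 camera calls.

## Task

Take the orange drilling template off the plywood off-cut and lay it on the white cabinet side with its metal lip over the near edge. Keeping the lip against that edge, slide it gently along, riding on the registration pin, until the pin finds the open index hole; let the template drop flat onto the panel and let go. Do not lean on it, and leave the tape roll, the red bin and the screwdriver alone.

Things in the scene. Friction and masses are not known exactly. Their poses are not given: they have to be found in the camera images.
- panel: White cabinet side panel, 300 (x) x 440 (y) x 18 mm, lying flat, fixed; origin at the centre of its underside, on the bench; x points away from its near long edge, y along that edge, z up. Two 80 mm tall steel holdfasts stand at its far edge. Black 7 mm dots on it are holes already drilled, flush, 32 mm apart on the pin's -y side; a grey pencil line runs through them along y
- row (a point): Point on the panel's top (18 mm above the bench), 37 mm in from its near edge; panel axes: near edge at x = -37 mm. A fixed steel registration pin, 7 mm thick, bevelled top 6 mm above the panel (flat tip 4.4 mm across), stands on this point's y axis (x = 0, on the pencil line), anywhere from y = -25 to +25 mm: its place is not measured, so feel (or look) for it
- handle (a point): Centre of the template's black handle, half-way up: a block 24 mm in x, 44 mm in y, 30 mm high, standing on the plate, whose top is 15 mm and underside 23 mm below this point. Template axes: x away from the lip, y along the lip, z up. Loose template, about 0.3 kg, at the start flat on the off-cut with the lip hanging beside the off-cut's edge
- index (a point): Centre, at the underside, of the template's open 9 mm through hole, the only one the pin can enter; at x +20, y -45, z -23 mm from handle, same axes. The orange plate, 8 mm thick, reaches from here 45 mm to -x and +x, 60 mm to -y and 140 mm to +y. Level with the panel's top when the template has dropped home. Steel-ringed guide holes on its +y side are too small for the pin
- lip (a point): Middle of the lip's inner face, at the template's underside: at x -37, y +40 mm from index. The aluminium lip runs along the plate's whole -x edge, 8 mm thick, and hangs 12 mm below the underside. With this face against the panel's near edge the hole travels exactly along the line of the pin; while the plate rides on the pin the lip still laps the edge by 6 mm
- offcut: Plywood off-cut, 120 x 240 x 18 mm, fixed on the bench; origin at the centre of its underside, y along its long side
- tape_roll: Roll of blue tape lying on the panel, 100 mm across, 24 mm high, loose; origin at the centre of its underside
- pin_bin: Red open bin of shelf pins on the bench, 110 x 100 x 55 mm, loose; origin at the centre of its underside
- screwdriver: Screwdriver with a yellow handle lying along the panel, at least 60 mm beyond where the template ends up, loose

How it is judged:
By the outcome, as a careful person would: the job done as asked, in the order asked, and still so for the second after the job is handed in, with the robot touching nothing.
It also fails if it takes over 67 s, if anything falls off the work surface, if the arm or the gripper's body presses on something with over 40 N, if the wrist force passes 120 N, or if a joint passes its speed limit or range.

## Working session

There is one attempt and no reset: what is moved stays moved. The work goes in short steps, Python scripts to look and compute and a tool call to move; the robot and the scene stay as the last step left them, time stands still between calls to the robot, and variables do not carry over. Pictures are saved under pics/ and viewed, at most 10 in all, crops included, and the job is handed in when it is done.

Besides the shell and the picture viewer there is one more tool, called after "Request:" as a command line: name --argument value ..., lists and objects as JSON in quotes. drive_tool: Moves the arm, as the interface text tells. Its arguments: {"type":"object","properties":{"steps":{"type":"array"},"grip_force":{"type":"number"}},"required":["steps"]}

```bash
ls; mkdir -p pics
cat > h.py <<'E'
from rig import r, capture, spotter
import numpy as np, cv2
def world(c, p, s=None):
    p=np.asarray(p,float)
    if 'T_tool_cam' in c:
        s=s or r.read_state(); q=(c['T_tool_cam']@np.append(p,1))[:3]
        return np.array(s['eef_rot'])@q+np.array(s['eef_pos'])
    return np.array(c['orientation'])@p+np.array(c['position'])
def px(c,u,v,z=None):
    K=c['camera_matrix']; z=z or float(c['z_map'][v,u])
    return z*np.array([(u-K[0,2])/K[0,0],(v-K[1,2])/K[1,1],1])
E
python3 - <<'E'
from h import *
s=r.read_state(); print({k:np.round(v,3) for k,v in s.items()}, r.hold_point_z)
for n in ['top','scene']:
    c=capture(n); cv2.imwrite(f'pics/{n}0.png',c['img'])
    for t in ['panel','row','handle','index','lip','offcut','tape_roll','pin_bin','screwdriver']:
        for d in spotter.mark_of(n,t)[:2]: print(n,t,round(d['confidence'],2),np.round(world(c,d['centre']),4))
E
```

```text
pics
{'t': np.float64(0.0), 'q': array([ 1.278,  0.418, -0.01 ,  1.614,  0.005,  1.111, -0.053]), 'qvel': array([ 0.002, -0.001, -0.001, -0.   , -0.001, -0.001,  0.   ]), 'tau': array([ 0.0000e+00, -8.5125e+01,  6.3900e-01, -4.2599e+01, -4.9000e-02,
        1.9000e-02,  0.0000e+00]), 'eef_pos': array([ 0.155, -0.605,  0.205]), 'eef_rot': array([[ 0.969,  0.248, -0.   ],
       [ 0.248, -0.969,  0.001],
       [-0.   , -0.001, -1.   ]]), 'ft_force': array([-0.44 , -0.373,  1.099]), 'moment': array([ 0.032, -0.021, -0.021]), 'grasp_force': np.float64(0.0), 'grip_width': np.float64(1.001)} 0.0188
top panel 0.65 [ 6.719e-01 -9.850e-02  6.000e-04]
top row 0.89 [ 0.5635 -0.1474  0.0232]
top handle 0.93 [0.4879 0.2682 0.047 ]
top index 0.96 [0.5365 0.2742 0.0165]
top lip 0.65 [0.4867 0.2575 0.0142]
top offcut 0.68 [ 0.4942  0.3172 -0.0015]
top tape_roll 0.73 [0.7238 0.0116 0.0183]
top pin_bin 0.62 [ 0.537  -0.5181  0.0034]
top screwdriver 0.67 [ 0.6962 -0.1685  0.0222]
scene panel 0.8 [ 0.6692 -0.1052 -0.0046]
scene panel 0.6 [0.4885 0.314  0.0015]
scene row 0.65 [ 0.5589 -0.1489  0.0197]
scene row 0.23 [ 0.6893 -0.169   0.0154]
scene handle 0.61 [0.4843 0.2704 0.039 ]
scene index 0.67 [0.5298 0.2739 0.0179]
scene lip 0.88 [0.4818 0.2521 0.0184]
scene offcut 0.85 [ 0.4892  0.312  -0.0025]
scene tape_roll 0.57 [0.7225 0.0031 0.0186]
scene pin_bin 0.68 [ 0.558  -0.1472  0.0221]
scene screwdriver 0.7 [ 0.6881 -0.1682  0.012 ]
```

View pics/top0.png

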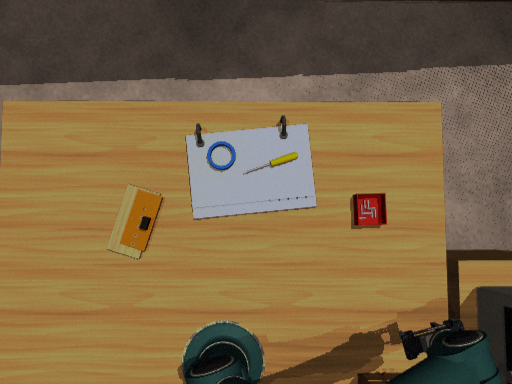

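View pics/scene0.png

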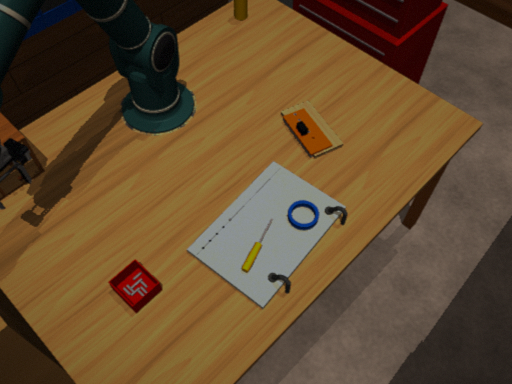

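The top view shows the panel (190–315, 125–218) with the pin row along its near edge (row ~205). The template (140, 220) has its lip on the right (−y) side, turned about 70°. The scene view agrees. I'll move over the panel first to find the pin with the wrist camera.

Request:
drive_tool --steps '[[[29.8, -23.7, -6.3], [0, 0, 0], 94], [[29.8, -23.7, -6.3], [0, 0, 0], 94], [[29.8, -23.7, -6.3], [0, 0, 0], 94], [[29.8, -23.7, -6.3], [0, 0, 0], 94], [[29.8, -23.7, -6.3], [0, 0, 0], 94]]'

```text
t: 1.42
eef_pos: [0.2708, -0.4521, 0.2373]
eef_rot: [[0.969, 0.248, -0.0], [0.248, -0.969, -0.0], [-0.0, 0.0, -1.0]]
ft_force: [0.5, -0.9, 0.2]
grip_width: 0.999
grasp_force: 0.0
```

Request:
drive_tool --steps '[[[29.8, -23.7, -6.3], [0, 0, 0], 94], [[29.8, -23.7, -6.3], [0, 0, 0], 94], [[29.8, -23.7, -6.3], [0, 0, 0], 94], [[29.8, -23.7, -6.3], [0, 0, 0], 94], [[29.8, -23.7, -6.3], [0, 0, 0], 94]]'

```text
t: 1.83
eef_pos: [0.3857, -0.3003, 0.269]
eef_rot: [[0.969, 0.248, 0.0], [0.248, -0.969, -0.001], [0.0, 0.001, -1.0]]
ft_force: [1.0, -0.9, 0.9]
grip_width: 0.996
grasp_force: 0.0
```

Request:
drive_tool --steps '[[[29.8, -23.7, -6.3], [0, 0, 0], 94], [[29.8, -23.7, -6.3], [0, 0, 0], 94], [[29.8, -23.7, -6.3], [0, 0, 0], 94], [[22, -17, 0], [0, 0, 0], 94], [[0, 0, 0], [0, 0, 0], 94]]'

```text
t: 2.25
eef_pos: [0.474, -0.1838, 0.2879]
eef_rot: [[0.967, 0.255, 0.002], [0.255, -0.967, 0.001], [0.002, -0.001, -1.0]]
ft_force: [1.0, 0.7, -0.1]
grip_width: 0.999
grasp_force: 0.0
```

Run:
```python
from h import *
s=r.read_state(); print(s['t'],np.round(s['eef_pos'],4),np.round(s['eef_rot'],3).tolist())
c=capture('wrist'); cv2.imwrite('pics/w1.png',c['img']); np.savez('w1.npz',**c,p=s['eef_pos'],R=s['eef_rot'])
print(np.round(c['T_tool_cam'],4),c['camera_matrix'])
for t in ['row','panel','screwdriver','tape_roll']:
    for d in spotter.mark_of('wrist',t)[:2]: print(t,round(d['confidence'],2),np.round(world(c,d['centre'],s),4))
```

```text
2.25 [ 0.474  -0.1838  0.2879] [[0.967, 0.255, 0.002], [0.255, -0.967, 0.001], [0.002, -0.001, -1.0]]
[[ 1.000e-04 -9.699e-01 -2.435e-01  7.080e-02]
 [ 1.000e+00  3.000e-04 -1.100e-03  5.000e-04]
 [ 1.200e-03 -2.435e-01  9.699e-01 -1.787e-01]
 [ 0.000e+00  0.000e+00  0.000e+00  1.000e+00]] [[321.78436014   0.         254.6430071 ]
 [  0.         321.78436014 189.32219861]
 [  0.           0.           1.        ]]
row 0.81 [ 0.5656 -0.1478  0.0141]
```

View pics/w1.png

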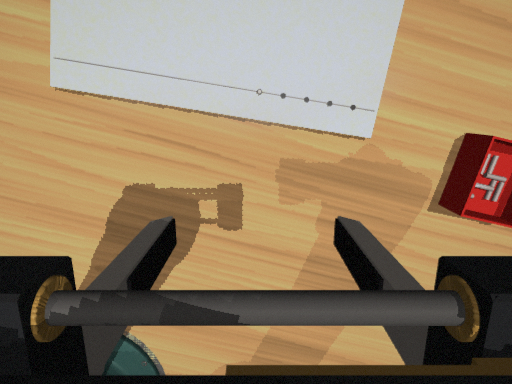

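The wrist view shows the pin as a light ring at (259, 92), with black dots to its right from (283, 96). The panel's near edge runs from (50, 88) to (370, 138). I'll turn these into world coordinates and get a first template yaw from the top view.

```bash
cat >> h.py <<'E'
def ray(c,u,v,zw,p=None,R=None):
    K=c['camera_matrix']; d=np.array([(u-K[0,2])/K[0,0],(v-K[1,2])/K[1,1],1])
    if 'T_tool_cam' in c:
        T=c['T_tool_cam']; o=R@T[:3,3]+p; D=R@T[:3,:3]@d
    else: o=np.array(c['position']); D=np.array(c['orientation'])@d
    return o+D*(zw-o[2])/D[2]
def fit(P):
    P=np.array(P); m=P.mean(0); d=np.linalg.svd(P-m)[2][0]; return m,d
E
python3 - <<'E'
from h import *
c=dict(np.load('w1.npz')); p,R=c['p'],c['R']
img=c['img'].astype(int); 
white=(img.min(2)>140)&(img.max(2)-img.min(2)<40)
E=[]
for u in range(70,360,4):
    v=np.where(white[:170,u])[0]
    if len(v): E.append((u,v.max()+.5))
E=np.array(E); 
W=np.array([ray(c,u,v,.018,p,R)[:2] for u,v in E]); m,d=fit(W)
res=(W-m)@np.array([-d[1],d[0]]); k=abs(res)<.003; m,d=fit(W[k]); d*=np.sign(d[1])
print('edge dir deg',np.degrees(np.arctan2(d[1],d[0]))-90,k.sum(),m)
n=np.array([d[1],-d[0]])
# subpixel pin/dots
g=cv2.cvtColor(c['img'],cv2.COLOR_BGR2GRAY)
for (u,v),z in zip([(259,92),(283,96),(306,99.5),(330,103.5),(353,107)],[.024]+[.018]*4):
    w=g[int(v)-5:int(v)+6,int(u)-5:int(u)+6].astype(float); b=(np.median(w)-w).clip(10)-10
    if z==.018:
        yy,xx=np.mgrid[-5:6,-5:6]; u,v=int(u)+(xx*b).sum()/b.sum(),int(v)+(yy*b).sum()/b.sum()
    q=ray(c,u,v,z,p,R)[:2]; print('pt',round(u,1),round(v,1),q.round(4),'in',((q-m)@n).round(4),'along',((q-m)@d).round(4))
for u,v in [(120,30),(300,60),(200,30),(340,120)]: print('depth z',world(c,px(c,u,v),dict(eef_rot=R,eef_pos=p)).round(4))
t=capture('top'); h=cv2.cvtColor(t['img'],cv2.COLOR_BGR2HSV)
mk=cv2.inRange(h,(8,190,120),(18,255,255)); mk[:, :100]=0; mk[:,190:]=0; mk[:170]=0; mk[265:]=0
v,u=np.where(mk>0); Q=np.array([ray(t,a,b,.026)[:2] for a,b in zip(u,v)],np.float32); print(len(Q),cv2.minAreaRect(Q*1000), cv2.boxPoints(cv2.minAreaRect(Q*1000)).round(1).tolist())
E
```

```text
edge dir deg 5.73122635242045 73 [ 0.52392361 -0.11455425]
pt 259 92 [ 0.5648 -0.1656] in 0.0356 along -0.0549
pt 282.7 95.3 [ 0.5691 -0.1975] in 0.0366 along -0.087
pt 306.1 99.2 [ 0.5722 -0.2292] in 0.0366 along -0.1189
pt 329.3 103.2 [ 0.5753 -0.2609] in 0.0365 along -0.1508
pt 352.7 107.0 [ 0.5786 -0.2929] in 0.0366 along -0.1829
depth z [0.5932 0.0259 0.0183]
depth z [ 0.6174 -0.207   0.0182]
depth z [ 0.6192 -0.0731  0.0186]
depth z [ 0.5579 -0.282   0.0173]
1286 ((497.6283874511719, 289.5181579589844), (87.95886993408203, 200.3527374267578), 72.34463500976562) [[388.79998779296875, 278.0], [579.7000122070312, 217.1999969482422], [606.4000244140625, 301.0], [415.5, 361.79998779296875]]
```

Pin ≈ (0.5655, −0.166), panel yaw ≈ 5.7°, and template x axis ≈ 72° in azimuth. Next I'll go over the template.

Request:
drive_tool --steps '[[[9.3, -38.8, 4], [0, 0, 0], 94], [[9.3, -38.8, 4], [0, 0, 0], 94], [[9.3, -38.8, 4], [0, 0, 0], 94], [[9.3, -38.8, 4], [0, 0, 0], 94], [[9.3, -38.8, 4], [0, 0, 0], 94]]'

```text
t: 2.97
eef_pos: [0.4674, 0.0114, 0.2674]
eef_rot: [[0.969, 0.246, 0.0], [0.246, -0.969, -0.0], [0.0, 0.0, -1.0]]
ft_force: [1.5, -0.2, 0.1]
grip_width: 1.0
grasp_force: 0.0
```

Request:
drive_tool --steps '[[[9.3, -38.8, 4], [0, 0, 0], 94], [[9.3, -38.8, 4], [0, 0, 0], 94], [[9.3, -38.8, 4], [0, 0, 0], 94], [[9.3, -38.8, 4], [0, 0, 0], 94], [[9.3, -38.8, 4], [0, 0, 0], 94]]'

```text
t: 3.38
eef_pos: [0.4648, 0.2109, 0.2474]
eef_rot: [[0.969, 0.246, 0.001], [0.246, -0.969, -0.0], [0.001, 0.0, -1.0]]
ft_force: [0.8, -0.5, -0.3]
grip_width: 0.997
grasp_force: 0.0
```

Request:
drive_tool --steps '[[[0, 0, 0], [0, 0, -7], 94], [[0, 0, 0], [0, 0, -7], 94], [[0, 0, 0], [0, 0, -7], 94], [[0, 0, 0], [0, 0, -7], 94], [[0, 0, 0], [0, 0, -7], 94]]'

```text
t: 3.8
eef_pos: [0.4651, 0.2092, 0.2473]
eef_rot: [[0.648, 0.762, -0.0], [0.762, -0.648, -0.0], [-0.0, 0.0, -1.0]]
ft_force: [0.4, 0.7, -0.7]
grip_width: 0.998
grasp_force: 0.0
```

Request:
drive_tool --steps '[[[0, 0, 0], [0, 0, -7], 94], [[0, 0, 0], [0, 0, -7], 94], [[0, 0, 0], [0, 0, -7], 94], [[0, 0, 0], [0, 0, -2], 94], [[0, 0, 0], [0, 0, 0], 94]]'

```text
t: 4.22
eef_pos: [0.4651, 0.209, 0.2473]
eef_rot: [[0.303, 0.953, -0.0], [0.953, -0.303, -0.0], [-0.0, -0.0, -1.0]]
ft_force: [0.6, -0.5, -1.0]
grip_width: 1.002
grasp_force: 0.0
```

Run:
```python
from h import *
s=r.read_state(); p,R=np.array(s['eef_pos']),np.array(s['eef_rot']); print(s['t'],np.round(p,4),np.round(R,3).tolist(),np.round(s['ft_force'],2))
c=capture('wrist'); cv2.imwrite('pics/w2.png',c['img']); np.savez('w2.npz',**c,p=p,R=R)
for t in ['handle','index','lip','offcut']:
    for d in spotter.mark_of('wrist',t)[:1]: print(t,round(d['confidence'],2),np.round(world(c,d['centre'],s),4))
h=cv2.cvtColor(c['img'],cv2.COLOR_BGR2HSV)
mk=cv2.inRange(h,(8,190,100),(18,255,255)); mk=cv2.morphologyEx(mk,cv2.MORPH_CLOSE,np.ones((5,5)));
n,L,st,_=cv2.connectedComponentsWithStats(mk); i=1+np.argmax(st[1:,4]); v,u=np.where(L==i); Z=np.median([world(c,px(c,a,b),s)[2] for a,b in list(zip(u,v))[::50]])
Q=np.array([ray(c,a,b,.026,p,R)[:2] for a,b in zip(u,v)],np.float32)*1000; print(len(Q),'platez',Z,cv2.minAreaRect(Q), cv2.boxPoints(cv2.minAreaRect(Q)).round(1).tolist())
```

```text
4.2167 [0.4651 0.209  0.2473] [[0.303, 0.953, -0.0], [0.953, -0.303, -0.0], [-0.0, -0.0, -1.0]] [ 0.65 -0.46 -1.03]
handle 0.71 [0.4838 0.272  0.0405]
index 0.75 [0.5343 0.2754 0.0125]
lip 0.94 [0.4842 0.2527 0.0129]
1594 platez 0.025535322975753255 ((444.9926452636719, 279.913818359375), (44.724857330322266, 106.45013427734375), 68.45455169677734) [[387.29998779296875, 278.70001220703125], [486.29998779296875, 239.60000610351562], [502.70001220703125, 281.20001220703125], [403.70001220703125, 320.29998779296875]]
```

View pics/w2.png

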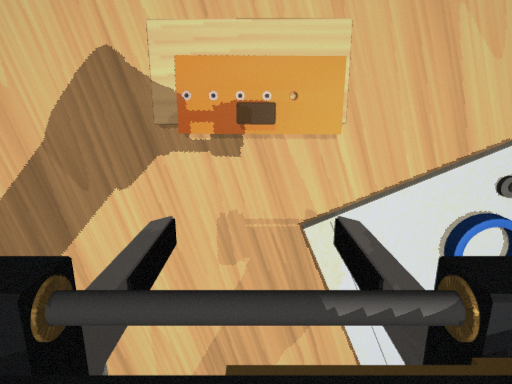

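The wrist view shows the plate at (176–347, 56–134), the handle at (236–275, 101–124) and the index hole at (294, 96). I'll measure their edges exactly.

```bash
cat > meas.py <<'E'
from h import *
import sys
c=dict(np.load(sys.argv[1])); p,R=c['p'],c['R']
h=cv2.cvtColor(c['img'],cv2.COLOR_BGR2HSV); I=c['img'].astype(int)
zmap=c['z_map']
# height map in world
K=c['camera_matrix']; vv,uu=np.mgrid[0:384,0:512]
P=np.stack([(uu-K[0,2])/K[0,0]*zmap,(vv-K[1,2])/K[1,1]*zmap,zmap],-1)@c['T_tool_cam'][:3,:3].T+c['T_tool_cam'][:3,3]
W=P@R.T+p
x0,x1,y0,y1=map(int,sys.argv[2:6])
box=np.zeros((384,512),bool); box[y0:y1,x0:x1]=1
H=box&(W[...,2]>.045)&(W[...,2]<.075)
Q=W[H]; print('handle top z',np.median(Q[:,2]),H.sum()); r1=cv2.minAreaRect((Q[:,:2]*1000).astype(np.float32)); print('handle',r1)
O=box&(h[...,0]>=5)&(h[...,0]<=18)&(h[...,1]>200)&(W[...,2]>.0225)&(W[...,2]<.04)
print('plate z',np.median(W[O][:,2])); r2=cv2.minAreaRect((W[O][:,:2]*1000).astype(np.float32)); print('plate',r2)
E
python3 meas.py w2.npz 150 370 40 150
python3 - <<'E'
from h import *
c=dict(np.load('w2.npz')); print(ray(c,294,96,.026,c['p'],c['R']))
for u,v in[(176,56),(347,57),(342,134),(178,135)]: print(ray(c,u,v,.026,c['p'],c['R']).round(4))
for u,v in[(236,101),(275,101),(275,125),(236,125)]: print(ray(c,u,v,.056,c['p'],c['R']).round(4))
E
```

```text
handle top z 0.05539606549177836 839
handle ((486.2856750488281, 271.68560791015625), (23.00802230834961, 44.07259750366211), 72.41423797607422)
plate z 0.025421889840499146
plate ((432.404052734375, 283.88629150390625), (37.92946243286133, 77.21563720703125), 72.46930694580078)
[0.53598257 0.27579025 0.026     ]
[0.4176 0.3602 0.026 ]
[0.6066 0.2991 0.026 ]
[0.5799 0.2148 0.026 ]
[0.3874 0.2746 0.026 ]
[0.4695 0.2901 0.056 ]
[0.5108 0.277  0.056 ]
[0.5032 0.252  0.056 ]
[0.4613 0.2653 0.056 ]
```

Request:
drive_tool --steps '[[[33, 0.6, 20], [0, 0, 0], 94], [[33, 0.6, 20], [0, 0, 0], 94], [[0, 0, 40], [0, 0, 0], 94], [[0, 0, 40], [0, 0, 0], 94], [[0, 0, 30], [0, 0, 0], 94]]'

```text
t: 4.88
eef_pos: [0.485, 0.2726, 0.0944]
eef_rot: [[0.303, 0.953, -0.002], [0.953, -0.303, -0.0], [-0.001, -0.002, -1.0]]
ft_force: [1.1, -0.4, -0.7]
grip_width: 0.997
grasp_force: 0.0
```

Request:
drive_tool --steps '[[[0, 0, 30], [0, 0, 0], 94], [[0, 0, 25], [0, 0, 0], 94], [[0, 0, 12], [0, 0, 0], 94], [[0, 0, 0], [0, 0, 0], 94], [[0, 0, 0], [0, 0, 0], 94]]'

```text
t: 5.3
eef_pos: [0.486, 0.2729, 0.031]
eef_rot: [[0.303, 0.953, -0.0], [0.953, -0.303, 0.0], [0.0, -0.0, -1.0]]
ft_force: [0.4, -1.2, -0.3]
grip_width: 0.994
grasp_force: 0.0
```

Request:
drive_tool --steps '[[[0, 0, 0], [0, 0, 0], 40], [[0, 0, 0], [0, 0, 0], 40], [[0, 0, 0], [0, 0, 0], 40], [[0, 0, 0], [0, 0, 0], 40], [[0, 0, 0], [0, 0, 0], 40]]' --grip_force 30

```text
t: 5.72
eef_pos: [0.4862, 0.2726, 0.0309]
eef_rot: [[0.303, 0.953, 0.001], [0.953, -0.303, 0.0], [0.0, 0.001, -1.0]]
ft_force: [0.5, 0.8, 0.4]
grip_width: 0.68
grasp_force: 0.0
```

Request:
drive_tool --steps '[[[0, 0, 0], [0, 0, 0], 38], [[0, 0, 0], [0, 0, 0], 38], [[0, 0, 0], [0, 0, 0], 38], [[0, 0, 0], [0, 0, 0], 38], [[0, 0, 0], [0, 0, 0], 38]]'

```text
t: 6.13
eef_pos: [0.486, 0.2726, 0.0304]
eef_rot: [[0.303, 0.953, -0.0], [0.953, -0.303, -0.0], [-0.0, -0.0, -1.0]]
ft_force: [-0.8, 0.3, 2.1]
grip_width: 0.464
grasp_force: 30.0
```

Request:
drive_tool --steps '[[[0, 0, -5], [0, 0, 0], 38], [[0, 0, -10], [0, 0, 0], 38], [[0, 0, -20], [0, 0, 0], 38], [[0, 0, -25], [0, 0, 0], 38], [[0, 0, -20], [0, 0, 0], 38]]'

```text
t: 6.55
eef_pos: [0.4857, 0.2729, 0.1124]
eef_rot: [[0.302, 0.953, -0.0], [0.953, -0.302, 0.0], [0.0, -0.0, -1.0]]
ft_force: [0.3, 0.2, -2.9]
grip_width: 0.463
grasp_force: 30.0
```

Request:
drive_tool --steps '[[[-33.7, 15.7, 0], [0, 0, 0], 38], [[-33.7, 15.7, 0], [0, 0, 0], 38], [[-33.7, 15.7, 0], [0, 0, 0], 38], [[-33.7, 15.7, 0], [0, 0, 0], 38], [[-33.7, 15.7, 0], [0, 0, 0], 38]]'

```text
t: 6.97
eef_pos: [0.5095, 0.0865, 0.1112]
eef_rot: [[0.302, 0.953, 0.0], [0.953, -0.302, -0.0], [-0.0, 0.0, -1.0]]
ft_force: [0.7, 0.2, -3.5]
grip_width: 0.466
grasp_force: 30.0
```

Request:
drive_tool --steps '[[[-33.7, 15.7, 0], [0, 0, 0], 38], [[-33.7, 15.7, 0], [0, 0, 0], 38], [[-33.7, 15.7, 0], [0, 0, 0], 38], [[-33.7, 15.7, 0], [0, 0, 0], 38], [[-33.7, 15.7, 0], [0, 0, 0], 38]]'

```text
t: 7.38
eef_pos: [0.5334, -0.098, 0.1112]
eef_rot: [[0.303, 0.953, 0.0], [0.953, -0.303, -0.0], [-0.0, 0.0, -1.0]]
ft_force: [1.7, -0.1, -3.6]
grip_width: 0.464
grasp_force: 30.0
```

Request:
drive_tool --steps '[[[0, 0, 0], [0, 0, 6.7], 38], [[0, 0, 0], [0, 0, 6.7], 38], [[0, 0, 0], [0, 0, 6.7], 38], [[0, 0, 0], [0, 0, 6.7], 38], [[0, 0, 0], [0, 0, 6.7], 38]]'

```text
t: 7.8
eef_pos: [0.5334, -0.096, 0.111]
eef_rot: [[0.782, 0.623, 0.0], [0.623, -0.782, 0.0], [0.0, -0.0, -1.0]]
ft_force: [-0.6, 0.5, -4.1]
grip_width: 0.464
grasp_force: 30.0
```

Request:
drive_tool --steps '[[[0, 0, 0], [0, 0, 6.7], 38], [[0, 0, 0], [0, 0, 6.7], 38], [[0, 0, 0], [0, 0, 6.7], 38], [[0, 0, 0], [0, 0, 6.7], 38], [[0, 0, 0], [0, 0, 6.3], 38]]'

```text
t: 8.22
eef_pos: [0.5335, -0.0958, 0.1111]
eef_rot: [[0.995, 0.095, 0.0], [0.095, -0.995, 0.0], [0.0, -0.0, -1.0]]
ft_force: [0.2, 0.1, -3.9]
grip_width: 0.467
grasp_force: 30.0
```

Request:
drive_tool --steps '[[[0, 0, 0], [0, 0, 0], 38], [[0, 0, 0], [0, 0, 0], 38]]'

```text
t: 8.38
eef_pos: [0.5335, -0.0958, 0.1108]
eef_rot: [[0.995, 0.105, 0.0], [0.105, -0.995, 0.0], [0.0, -0.0, -1.0]]
ft_force: [-0.2, -0.5, -4.2]
grip_width: 0.468
grasp_force: 30.0
```

Run:
```python
from h import *
s=r.read_state(); p,R=np.array(s['eef_pos']),np.array(s['eef_rot']); print(s['t'],np.round(p,4),np.degrees(np.arctan2(R[1,0],R[0,0])),np.round(s['ft_force'],2),np.round(s['moment'],2))
c=capture('wrist'); cv2.imwrite('pics/w3.png',c['img']); np.savez('w3.npz',**c,p=p,R=R)
for t in ['handle','index','lip','row']:
    for d in spotter.mark_of('wrist',t)[:1]: print(t,round(d['confidence'],2),np.round(world(c,d['centre'],s),4))
```

```text
8.3833 [ 0.5335 -0.0958  0.1108] 6.001814250495896 [-0.24 -0.49 -4.17] [ 0.    0.08 -0.01]
handle 0.89 [ 0.5321 -0.0956  0.1221]
index 0.74 [ 0.5556 -0.1422  0.0931]
```

View pics/w3.png

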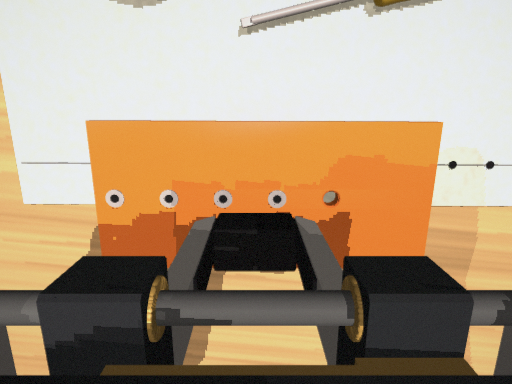

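The held template sits level: its far edge runs along row 121 from 88 to 441, and the index hole is at (331, 198). The pencil line (rows 163–165), the dots at (453, 165) and (490, 165), and the near edge (row 206) are all visible in the same frame. I'll measure the relative pose from it.

Run:
```python
from h import *
c=dict(np.load('w3.npz')); p,R=c['p'],c['R']; I=c['img'].astype(int)
h=cv2.cvtColor(c['img'],cv2.COLOR_BGR2HSV); g=cv2.cvtColor(c['img'],cv2.COLOR_BGR2GRAY).astype(float)
zt=.1064
org=(h[...,1]>150)&(h[...,0]<=20)
F=[]
for u in range(100,432,3):
    v=100+np.argmax(org[100:140,u]); F.append(ray(c,u,v-.5,zt,p,R)[:2])
m,d=fit(F); d*=np.sign(d[1]); a=lambda d:np.degrees(np.arctan2(d[1],d[0]))-90
print('plate yaw',a(d),m)
n=np.array([d[1],-d[0]])
wh=(I.max(2)-I.min(2)<40)&(I.min(2)>100)
E=[]
for u in list(range(28,90,3))+list(range(440,510,3)):
    v=np.where(wh[180:225,u])[0]
    if len(v): E.append(ray(c,u,180+v.max()+.5,.018,p,R)[:2])
E=np.array(E); m2,d2=fit(E); res=(E-m2)@np.array([d2[1],-d2[0]]); k=abs(res)<.002; m2,d2=fit(E[k]); d2*=np.sign(d2[1]); print('edge yaw',a(d2),m2,k.sum(),len(E))
n2=np.array([d2[1],-d2[0]])
hole=ray(c,331,198,zt,p,R)[:2]; print('hole',hole,'to far edge',(m-hole)@n)
for u,v in [(453,165),(490,165.2)]:
    q=ray(c,u,v,.018,p,R)[:2]; print('dot',q,'in',(q-m2)@n2,'hole along rel',(hole-q)@d2)
print('hole in',(hole-m2)@n2, 'plate far edge in',(m-m2)@n2, 'hnd->tcp', (p[:2]-hole)@n,(p[:2]-hole)@d)
```

```text
plate yaw 5.781281253331585 [ 0.59763177 -0.09506753]
edge yaw 5.741620713423615 [ 0.52474692 -0.11939375] 45 45
hole [ 0.55771527 -0.13881716] to far edge 0.04412042567509348
dot [ 0.57519321 -0.26170553] in 0.03595597769794879 hole along rel 0.1240204014774786
dot [ 0.57833134 -0.2931232 ] in 0.03593525863017419 hole along rel 0.1555943993406333
hole in 0.030859788082305547 plate far edge in 0.07495285667831689 hnd->tcp -0.019755108474690024 0.045231072247751095
```

Hole is 28 mm to +y of the pin, the lip gap is ~6 mm, and yaw matches the edge within 0.05°. Lowering to just above the pin.

Request:
drive_tool --steps '[[[0, 0, 25], [0, 0, 0], 38], [[0, 0, 25], [0, 0, 0], 38], [[0, 0, 15], [0, 0, 0], 38], [[0, 0, 6], [0, 0, 0], 38], [[0, 0, 0], [0, 0, 0], 38]]'

```text
t: 9.05
eef_pos: [0.5328, -0.0959, 0.0383]
eef_rot: [[0.995, 0.101, -0.002], [0.101, -0.995, 0.001], [-0.002, -0.001, -1.0]]
ft_force: [0.4, -0.2, -3.5]
grip_width: 0.468
grasp_force: 30.0
```

Request:
drive_tool --steps '[[[0, 0, 0.6], [0, 0, 0], 38], [[0, 0, 0.6], [0, 0, 0], 38], [[0, 0, 0], [0, 0, 0], 38], [[0, 0, 0], [0, 0, 0], 38]]'

```text
t: 9.38
eef_pos: [0.534, -0.0963, 0.0389]
eef_rot: [[0.995, 0.101, 0.001], [0.101, -0.995, -0.0], [0.001, 0.0, -1.0]]
ft_force: [-0.2, 0.0, -4.1]
grip_width: 0.466
grasp_force: 30.0
```

Request:
drive_tool --steps '[[[1, 0, 0], [0, 0, 0], 38], [[1, 0, 0], [0, 0, 0], 38], [[1, 0, 0], [0, 0, 0], 38], [[1, 0, 0], [0, 0, 0], 38], [[0, 0, 0], [0, 0, 0], 38]]'

```text
t: 9.8
eef_pos: [0.5377, -0.0957, 0.0382]
eef_rot: [[0.995, 0.101, 0.0], [0.101, -0.995, 0.0], [0.0, -0.0, -1.0]]
ft_force: [0.6, 0.2, -4.4]
grip_width: 0.462
grasp_force: 30.0
```

Request:
drive_tool --steps '[[[0.5, 0, 0], [0, 0, 0], 38], [[0.5, 0, 0], [0, 0, 0], 38], [[0, 0, 0], [0, 0, 0], 38], [[0, 0, 0], [0, 0, 0], 38]]'

```text
t: 10.13
eef_pos: [0.5385, -0.0956, 0.0381]
eef_rot: [[0.995, 0.101, -0.0], [0.101, -0.995, 0.0], [-0.0, -0.0, -1.0]]
ft_force: [0.7, -0.3, -2.0]
grip_width: 0.463
grasp_force: 30.0
```

Request:
drive_tool --steps '[[[0.5, 0, 0], [0, 0, 0], 38], [[0, 0, 0], [0, 0, 0], 38], [[0, 0, 0], [0, 0, 0], 38]]'

```text
t: 10.38
eef_pos: [0.539, -0.0956, 0.0382]
eef_rot: [[0.995, 0.101, -0.0], [0.101, -0.995, 0.0], [-0.0, -0.0, -1.0]]
ft_force: [-0.5, 0.0, -3.7]
grip_width: 0.462
grasp_force: 30.0
```

Request:
drive_tool --steps '[[[0.5, 0, 0], [0, 0, 0], 38], [[0, 0, 0], [0, 0, 0], 38], [[0, 0, 0], [0, 0, 0], 38]]'

```text
t: 10.63
eef_pos: [0.5394, -0.0955, 0.0381]
eef_rot: [[0.995, 0.101, -0.0], [0.101, -0.995, 0.0], [-0.0, -0.0, -1.0]]
ft_force: [-0.2, 0.1, -3.0]
grip_width: 0.466
grasp_force: 30.0
```

Request:
drive_tool --steps '[[[0.5, 0, 0], [0, 0, 0], 38], [[0, 0, 0], [0, 0, 0], 38], [[0, 0, 0], [0, 0, 0], 38]]'

```text
t: 10.88
eef_pos: [0.5397, -0.0955, 0.038]
eef_rot: [[0.995, 0.101, -0.001], [0.101, -0.995, 0.0], [-0.001, -0.0, -1.0]]
ft_force: [-2.5, -0.4, -2.5]
grip_width: 0.469
grasp_force: 30.0
```

Request:
drive_tool --steps '[[[0.5, 0, 0], [0, 0, 0], 38], [[0, 0, 0], [0, 0, 0], 38], [[0, 0, 0], [0, 0, 0], 38]]'

```text
t: 11.13
eef_pos: [0.5398, -0.0954, 0.038]
eef_rot: [[0.995, 0.101, -0.001], [0.101, -0.995, 0.0], [-0.001, -0.0, -1.0]]
ft_force: [-5.0, 0.6, -0.5]
grip_width: 0.466
grasp_force: 30.0
```

Request:
drive_tool --steps '[[[0.5, 0, 0], [0, 0, 0], 38], [[0, 0, 0], [0, 0, 0], 38], [[0, 0, 0], [0, 0, 0], 38]]'

```text
t: 11.38
eef_pos: [0.54, -0.0954, 0.0379]
eef_rot: [[0.995, 0.101, -0.002], [0.101, -0.995, -0.0], [-0.002, -0.0, -1.0]]
ft_force: [-7.0, 0.2, 0.8]
grip_width: 0.467
grasp_force: 30.0
```

Lip is in contact. Easing off slightly, then lowering onto the pin.

Request:
drive_tool --steps '[[[-0.5, 0, 0.3], [0, 0, 0], 38], [[0, 0, 0.3], [0, 0, 0], 38], [[0, 0, 0], [0, 0, 0], 38], [[0, 0, 0], [0, 0, 0], 38]]'

```text
t: 11.72
eef_pos: [0.5399, -0.0955, 0.0374]
eef_rot: [[0.995, 0.1, -0.001], [0.1, -0.995, -0.0], [-0.001, -0.0, -1.0]]
ft_force: [-5.1, 0.4, -1.1]
grip_width: 0.47
grasp_force: 30.0
```

Request:
drive_tool --steps '[[[0, 0, 0.4], [0, 0, 0], 38], [[0, 0, 0], [0, 0, 0], 38], [[0, 0, 0], [0, 0, 0], 38]]'

```text
t: 11.97
eef_pos: [0.5399, -0.0955, 0.037]
eef_rot: [[0.995, 0.1, -0.001], [0.1, -0.995, -0.0], [-0.001, -0.0, -1.0]]
ft_force: [-5.4, -0.2, -1.3]
grip_width: 0.471
grasp_force: 30.0
```

Request:
drive_tool --steps '[[[0, 0, 0.4], [0, 0, 0], 38], [[0, 0, 0], [0, 0, 0], 38], [[0, 0, 0], [0, 0, 0], 38]]'

```text
t: 12.22
eef_pos: [0.5399, -0.0955, 0.0365]
eef_rot: [[0.995, 0.1, -0.001], [0.1, -0.995, -0.0], [-0.001, -0.0, -1.0]]
ft_force: [-6.0, -0.2, -1.2]
grip_width: 0.467
grasp_force: 30.0
```

Request:
drive_tool --steps '[[[0, 0, 0.4], [0, 0, 0], 38], [[0, 0, 0], [0, 0, 0], 38], [[0, 0, 0], [0, 0, 0], 38]]'

```text
t: 12.47
eef_pos: [0.5399, -0.0955, 0.0363]
eef_rot: [[0.995, 0.101, -0.001], [0.101, -0.995, -0.0], [-0.001, 0.0, -1.0]]
ft_force: [-6.7, 0.3, 2.0]
grip_width: 0.468
grasp_force: 30.0
```

Request:
drive_tool --steps '[[[0, 0, 0.4], [0, 0, 0], 38], [[0, 0, 0], [0, 0, 0], 38], [[0, 0, 0], [0, 0, 0], 38]]'

```text
t: 12.72
eef_pos: [0.5399, -0.0955, 0.0361]
eef_rot: [[0.995, 0.101, -0.001], [0.101, -0.995, -0.0], [-0.001, 0.0, -1.0]]
ft_force: [-9.3, -0.2, 7.0]
grip_width: 0.465
grasp_force: 30.0
```

```bash
python3 -c "
from h import *
s=r.read_state();print(np.round(s['ft_force'],2),np.round(s['moment'],3),np.round(s['eef_pos'],4))"
```

```text
[-9.34 -0.21  6.98] [-0.379  2.214  0.205] [ 0.5399 -0.0955  0.0361]
```

Riding on the pin. Easing off a bit, then sliding.

Request:
drive_tool --steps '[[[-0.4, 0, -0.4], [0, 0, 0], 38], [[0, 0.5, 0], [0, 0, 0], 38], [[0, 1, 0], [0, 0, 0], 38], [[0, 1.5, 0], [0, 0, 0], 38], [[0, 1.5, 0], [0, 0, 0], 38]]'

```text
t: 13.13
eef_pos: [0.5402, -0.0988, 0.0363]
eef_rot: [[0.995, 0.101, -0.001], [0.101, -0.995, 0.001], [-0.001, -0.001, -1.0]]
ft_force: [-6.9, 6.4, 2.8]
grip_width: 0.471
grasp_force: 30.0
```

Request:
drive_tool --steps '[[[0, 1.5, 0], [0, 0, 0], 38], [[0, 1.5, 0], [0, 0, 0], 38], [[0, 1.5, 0], [0, 0, 0], 38], [[0, 1.5, 0], [0, 0, 0], 38], [[0, 1.5, 0], [0, 0, 0], 38]]'

```text
t: 13.55
eef_pos: [0.5409, -0.1063, 0.0363]
eef_rot: [[0.995, 0.101, -0.001], [0.101, -0.995, 0.001], [-0.001, -0.001, -1.0]]
ft_force: [-6.7, 7.1, 2.2]
grip_width: 0.464
grasp_force: 30.0
```

Request:
drive_tool --steps '[[[-0.3, 1.5, 0], [0, 0, 0], 38], [[0, 1.5, 0], [0, 0, 0], 38], [[0, 1.5, 0], [0, 0, 0], 38], [[0, 1.5, 0], [0, 0, 0], 38], [[0, 1.5, 0], [0, 0, 0], 38]]'

```text
t: 13.97
eef_pos: [0.5417, -0.1141, 0.0363]
eef_rot: [[0.995, 0.101, -0.0], [0.101, -0.995, 0.001], [-0.0, -0.001, -1.0]]
ft_force: [-5.9, 4.2, 0.3]
grip_width: 0.462
grasp_force: 30.0
```

Request:
drive_tool --steps '[[[0, 1, 0], [0, 0, 0], 38], [[0, 1, 0], [0, 0, 0], 38], [[0, 1, 0], [0, 0, 0], 38], [[0, 1, 0], [0, 0, 0], 38], [[0, 1, 0], [0, 0, 0], 38]]'

```text
t: 14.38
eef_pos: [0.5422, -0.1192, 0.0363]
eef_rot: [[0.995, 0.101, -0.0], [0.101, -0.995, 0.001], [-0.0, -0.001, -1.0]]
ft_force: [-4.9, 2.5, -1.1]
grip_width: 0.464
grasp_force: 30.0
```

Request:
drive_tool --steps '[[[0, 0.5, 0], [0, 0, 0], 38], [[0, 0.5, 0], [0, 0, 0], 38], [[0, 0.5, 0], [0, 0, 0], 38], [[0, 0, 0], [0, 0, 0], 38]]'

```text
t: 14.72
eef_pos: [0.5424, -0.1215, 0.0363]
eef_rot: [[0.995, 0.1, -0.0], [0.1, -0.995, 0.0], [-0.0, -0.0, -1.0]]
ft_force: [-2.4, 1.2, -3.2]
grip_width: 0.466
grasp_force: 30.0
```

Vertical load vanished about 26 mm along, so the pin is probably entering the hole. Continuing gently with a slight downward follow.

Request:
drive_tool --steps '[[[0.3, 0.5, 0.3], [0, 0, 0], 38], [[0, 0.5, 0.3], [0, 0, 0], 38], [[0, 0.5, 0.3], [0, 0, 0], 38], [[0, 0, 0], [0, 0, 0], 38]]'

```text
t: 15.05
eef_pos: [0.5426, -0.1229, 0.0353]
eef_rot: [[0.995, 0.101, -0.001], [0.101, -0.995, 0.0], [-0.001, -0.0, -1.0]]
ft_force: [-4.7, 0.6, -3.8]
grip_width: 0.463
grasp_force: 30.0
```

Request:
drive_tool --steps '[[[0, 0.4, 0.4], [0, 0, 0], 38], [[0, 0, 0.4], [0, 0, 0], 38], [[0, 0, 0.4], [0, 0, 0], 38], [[0, 0, 0], [0, 0, 0], 38]]'

```text
t: 15.38
eef_pos: [0.5426, -0.1235, 0.0342]
eef_rot: [[0.995, 0.1, -0.001], [0.1, -0.995, -0.0], [-0.001, 0.0, -1.0]]
ft_force: [-4.7, -0.6, -1.8]
grip_width: 0.466
grasp_force: 30.0
```

The template has dropped 2 mm below riding height, so the pin is in the hole. Following it down.

Request:
drive_tool --steps '[[[0, 0, 0.5], [0, 0, 0], 38], [[0, 0, 0.5], [0, 0, 0], 38], [[0, 0, 0.5], [0, 0, 0], 38], [[0, 0, 0], [0, 0, 0], 38]]'

```text
t: 15.72
eef_pos: [0.5427, -0.1236, 0.0327]
eef_rot: [[0.995, 0.1, -0.0], [0.1, -0.995, -0.0], [-0.001, 0.0, -1.0]]
ft_force: [-4.8, -1.0, -2.7]
grip_width: 0.463
grasp_force: 30.0
```

Request:
drive_tool --steps '[[[0, 0, 0.5], [0, 0, 0], 38], [[0, 0, 0.5], [0, 0, 0], 38], [[0, 0, 0.4], [0, 0, 0], 38], [[0, 0, 0], [0, 0, 0], 38], [[0, 0, 0], [0, 0, 0], 38]]'

```text
t: 16.13
eef_pos: [0.5427, -0.1236, 0.0313]
eef_rot: [[0.995, 0.1, -0.0], [0.1, -0.995, -0.0], [-0.0, 0.0, -1.0]]
ft_force: [-4.6, -0.7, -1.9]
grip_width: 0.464
grasp_force: 30.0
```

Request:
drive_tool --steps '[[[0, 0, 0.4], [0, 0, 0], 38], [[0, 0, 0.4], [0, 0, 0], 38], [[0, 0, 0], [0, 0, 0], 38], [[0, 0, 0], [0, 0, 0], 38]]'

```text
t: 16.47
eef_pos: [0.5426, -0.1236, 0.0306]
eef_rot: [[0.995, 0.1, -0.0], [0.1, -0.995, -0.0], [-0.001, 0.0, -1.0]]
ft_force: [-7.3, -1.2, 0.2]
grip_width: 0.467
grasp_force: 30.0
```

Request:
drive_tool --steps '[[[0, 0, 0.3], [0, 0, 0], 38], [[0, 0, 0], [0, 0, 0], 38], [[0, 0, 0], [0, 0, 0], 38]]'

```text
t: 16.72
eef_pos: [0.5426, -0.1236, 0.0305]
eef_rot: [[0.995, 0.1, -0.001], [0.1, -0.995, -0.001], [-0.001, 0.0, -1.0]]
ft_force: [-7.7, -0.6, 5.7]
grip_width: 0.468
grasp_force: 30.0
```

Flat on the panel at z 0.0305, as expected. Easing the load, then opening.

Request:
drive_tool --steps '[[[-0.4, 0, -0.4], [0, 0, 0], 38], [[0, 0, 0], [0, 0, 0], 38], [[0, 0, 0], [0, 0, 0], 50], [[0, 0, 0], [0, 0, 0], 65], [[0, 0, 0], [0, 0, 0], 80]]' --grip_force 10

```text
t: 17.13
eef_pos: [0.5431, -0.1233, 0.0309]
eef_rot: [[0.995, 0.101, 0.001], [0.101, -0.995, -0.0], [0.001, 0.0, -1.0]]
ft_force: [0.6, 0.2, 1.4]
grip_width: 0.639
grasp_force: 0.0
```

Request:
drive_tool --steps '[[[0, 0, 0], [0, 0, 0], 80], [[0, 0, 0], [0, 0, 0], 80], [[0, 0, 0], [0, 0, 0], 80], [[0, 0, 0], [0, 0, 0], 80], [[0, 0, 0], [0, 0, 0], 80]]'

```text
t: 17.55
eef_pos: [0.5425, -0.1232, 0.0306]
eef_rot: [[0.995, 0.101, -0.0], [0.101, -0.995, 0.0], [-0.0, -0.0, -1.0]]
ft_force: [0.6, -0.7, -0.7]
grip_width: 0.853
grasp_force: 0.0
```

Released. Rising and checking.

Request:
drive_tool --steps '[[[0, 0, -10], [0, 0, 0], 80], [[0, 0, -25], [0, 0, 0], 80], [[0, 0, -40], [0, 0, 0], 80], [[0, 0, -40], [0, 0, 0], 80], [[0, 0, -40], [0, 0, 0], 80]]'

```text
t: 17.97
eef_pos: [0.542, -0.1229, 0.1881]
eef_rot: [[0.995, 0.101, -0.0], [0.101, -0.995, 0.0], [-0.0, -0.0, -1.0]]
ft_force: [0.7, 0.7, 0.2]
grip_width: 0.851
grasp_force: 0.0
```

Request:
drive_tool --steps '[[[-20, 0, -30], [0, 0, 0], 80], [[-20, 0, -30], [0, 0, 0], 80], [[-20, 0, 0], [0, 0, 0], 80], [[0, 0, 0], [0, 0, 0], 80], [[0, 0, 0], [0, 0, 0], 80]]'

```text
t: 18.38
eef_pos: [0.4824, -0.1296, 0.2468]
eef_rot: [[0.995, 0.1, 0.001], [0.1, -0.995, -0.001], [0.001, 0.001, -1.0]]
ft_force: [-0.2, -0.8, 0.5]
grip_width: 0.852
grasp_force: 0.0
```

```bash
python3 - <<'E'
from h import *
s=r.read_state(); p,R=np.array(s['eef_pos']),np.array(s['eef_rot']); print(s['t'],np.round(p,4))
c=capture('wrist'); np.savez('w4.npz',**c,p=p,R=R)
cv2.imwrite('pics/w4.png',cv2.resize(c['img'][0:230],None,fx=1.5,fy=1.5))
E
python3 meas.py w4.npz 0 512 20 240
```

```text
18.3833 [ 0.4824 -0.1296  0.2468]
handle top z 0.05546545203901895 815
handle ((541.5015258789062, -123.13780975341797), (22.091297149658203, 43.18830108642578), 5.726740837097168)
plate z 0.024030321517051728
plate ((525.2615966796875, -126.02183532714844), (0.0, 0.0), 0.0)
```

View pics/w4.png

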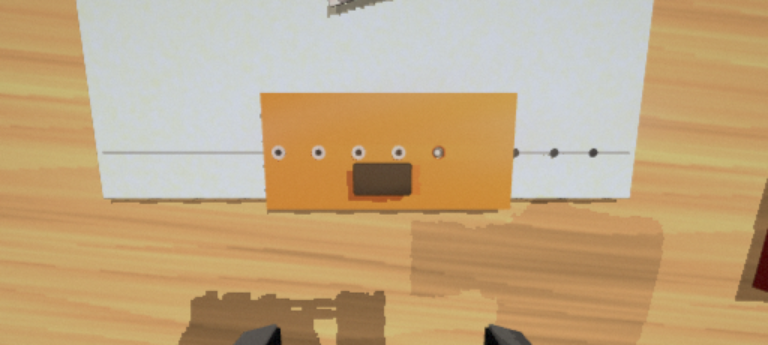

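The picture shows the pin inside the index hole at (438, 152). The plate is flat with its handle top at 55.5 mm, the same as on the off-cut, and its yaw matches the edge at 5.73°. The lip overhangs the near edge.

```bash
python3 -c "
from rig import r; print(r.job_done())"
```

```text
the job is handed in; nothing more can be done
None
```

The template is seated flat on the panel with the pin in its index hole and the lip against the near edge; I let go, backed the arm off, and handed the job in after about 18 s of the 67 s allowed.

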